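# Latch the pan, then offer the lid up to its hinge

### The job

The lid of the ingredient bin is off its hinge. First swing the bin's bar latch round until it is fully home in its catch so that the pan is locked in; then take the loose lid with the single knuckle in the middle of its edge by its handle, and hold it level over the pan with its knuckle between the bin's two knuckles and the holes lined up, ready for a hinge pin. Finish while still holding it there: carried by the gripper alone, not resting on the bin and not let go; leave the other lid and everything else on the bench where they are.

Things in the scene. Friction and masses are not known exactly. Their poses are not given: they have to be found in the camera images.
- bin: Stainless ingredient bin fixed to the bench, 200 mm (its x) by 220 mm (y), top deck 75 mm high; origin at the centre of its underside, z up. Its well (x from -60 to 45 mm, y from -80 to 80 mm) holds an open pan. The two fixed hinge knuckles stand on the deck along the -x edge, the bar latch lies on the +x deck. Nothing on it stands higher than 120 mm.
- bin_axis (a point): Hinge centre of the bin: the point on the axis of the holes, midway between its two fixed knuckles, 93 mm above the bench (18 mm above the deck), at bin x = -78 mm, y = 0. Same axes as the bin: the hole axis is the y axis. Each knuckle is a tube of 20 mm outer and 14 mm inner diameter, 25 mm long; the gap between them is 48 mm (y from -24 to 24 mm). The lid must lie on the +x side, over the pan.
- hook (a joint): Bar latch: a flat bar 13 mm wide, 5 mm thick that turns about a vertical pivot on the +x deck. Value in rad: 0 = fully home in its catch (a stop), lying along the bin's y axis; positive = swung open, outward to the bin's +x. Starts between 0.5 and 0.95, can open to 1.3. Stays where it is left (light friction, under 1 N at the knob).
- hook_pivot (a point): Pivot of the bar latch, 86 mm above the bench, at bin x = 78 mm, y = -55 mm; the closed bar points from here along the bin's +y and its end reaches 106 mm from the pivot. The catch is at bin x = 78 mm, y = 42 to 56 mm, its top 91 mm above the bench.
- hook_knob (a point): Middle of the upright round black finger knob on the bar latch, 78 mm from the pivot; the knob is 16 mm in diameter and rises from 86 to 118 mm above the bench, this point is at 103 mm.
- flap: The lid to be fitted, loose, 0.18 to 0.35 kg: a stainless plate 112 mm (x) by 120 mm (y) by 3 mm with ONE knuckle in the middle of its -x edge and an upright black handle on top. It starts lying flat on the bench, z up, on the left or the right of the bin. Origin on its underside; plate from x = -52 to 60 mm. Near its centre of mass stands the handle.
- flap_axis (a point): Centre of the lid's knuckle hole, at lid x = -70 mm, y = 0, z = 10 mm; the hole axis is the y axis (lid axes). The knuckle is a tube of 20 mm outer and 14 mm inner diameter, 40 mm long.
- flap_grip (a point): Grip point in the lid's handle, at lid x = -3 mm, y = 0, z = 24 mm. The handle is an upright block 12 mm thick (along x), 40 mm long (along y), rising from 3 to 39 mm above the lid's underside.
- spare: Another lid, same size and handle, but with TWO knuckles near the ends of its -x edge. Belongs elsewhere; not to be moved. Origin as the other lid's. Lies on the other side of the bin.
- pin: L-shaped steel hinge pin, 8 mm thick, 90 mm long, lying beyond the bin; bystander. Origin under the middle of the long leg.
- cruet: Steel bottle, 60 mm across, 150 mm high; bystander. Origin under its centre.
- shaker: Glass jar with steel cap, 52 mm across, 90 mm high; bystander. Origin under its centre.
- bowl: White bowl, 140 mm across, 60 mm high; bystander. Origin under its centre.
- spatula: Spatula, 260 mm long, lying on the bench; bystander. Origin under its middle.
- cup: Open steel cup, 80 mm across, 90 mm high; bystander. Origin under its centre.
Not all that is in view belongs to the job. What is shaped like the flap but brown or green is not meant.

How it is judged:
By the outcome, as a careful person would: the job done as asked, in the order asked, and still so for the second after the job is handed in, while the arm keeps its last pose, push and grip.
It also fails if it takes over 51 s, if anything falls off the work surface, if the arm or the gripper's body presses on something with over 40 N, if the wrist force passes 120 N, or if a joint passes its speed limit or range.

### The arm

A 6-joint arm with a two-finger parallel gripper is mounted at the origin on the work surface. World frame = base frame: x ahead of the robot, y to its left, z up, the work surface at z = 0. Lengths are in m, angles in rad, forces in N, time in s.
With the tool pointing down it reaches from about 0.275 to 0.775 m from the base axis. Payload 14.6 kg.
Tool frame: the origin (TCP) lies on the centre line of the jaws, within the pads' length; the fingertips stand 25 mm ahead of it and the grasp point (between the pads) lies 6 mm ahead of it; z points along the fingers, y is the direction in which the jaws open and shut (so a half turn about z gives the same grasp; the last joint's range is limited). The gripper opens to 85 mm and grips with 20 to 120 N. Pads are 22 mm wide; open, the fingers measure 114 mm over their backs; the gripper's body (76 mm by 85 mm) begins 54 mm behind the grasp point. The pads swing forward as they close: fully open they stand 13 mm farther back than shut.
Start: joints at [1.093, 0.263, -0.048, 1.259, 0, 1.415], TCP at [0.167, 0.498, 0.256] pointing down, gripper open.
Joint ranges: [-2.65, 2.65], [-0.89, 1.7], [-1.18, 1.37], [-2.13, 2.11], [-1.35, 1.29], [-3.14, 3.14]. Speed limits (rad/s): [1.89, 1.89, 2.57, 2.79, 3.14, 3.14].

### API

Orientations are given as [roll, pitch, yaw] about the fixed x, y, z axes, in that order (R = Rz(yaw) Ry(pitch) Rx(roll)).
In Python, from station import robot gives the robot as it stands. The module is installed in compiled form; this text tells all that it offers.
- The arm moves only by the tool jog_arm, never from a script. Its argument "commands" is one flat list of numbers, 7 for each row, row after row: the shift along the tool's x, y, z in m, then the turn, a rotation vector about the tool's x, y, z in degrees, then the closure, from -1 (fully open) to 1 (shut). A call has 1 to 10 rows; each row is the pose to reach, as a shift and turn from the pose commanded when the call began, along the tool's axes at that moment; what a row does not reach only later rows make up. A row lasts 1/8 s, in which the tool goes at most 62.5 mm and 10.7 degrees, less where a joint would pass 70% of its speed; a pose out of reach is approached as far as the arm can. A call with a gripper value outside its range is refused whole. The fingers move at their own pace and stop on an object; "grip_force" is the grip in N (left out, the last holds). Time passes only in rows, so rows that repeat a pose let the fingers close. It gives the time, the measured TCP pose, the force and the opening at its end, in the units of the state.
- robot.get_obs(): the state, without advancing time (a new reading comes with each control period).
- robot.snapshot(name): name is "scene" or "top"; returns (picture, depth): 480x640x3 uint8, blue, green, red; 480x640 float32, m along the optical axis (not along the pixel's ray), 0 where there is no reading.
- robot.camera_params(name): a dict with "fx", "fy", "cx", "cy" (pixels), "dist" ([k1, k2, p1, p2, k3] as OpenCV has them; the pictures are not rectified), "position" and "rotation" of the camera in the world. Camera axes: x right, y up, looking along -z (the intrinsics and any distortion apply to the point x, -y, -z); pixel columns grow to the right and rows downward; lengths in m; the calibration is good to about 2 mm. A picture is of the moment at which its call begins. camera_params takes no time and is no camera call.
- robot.job_done(): hands the job in, once; it reports no verdict.
The state is a dict: "clock": time; "q": joint angles; "joint_vel": joint speeds; "joint_torque": joint torques, N m; "tcp_pos": TCP position; "orientation": TCP orientation; "wrist_force": force on the tool from outside, world axes, zero at the start; "wrist_torque": the same for the moment, N m; "opening": opening from 0.0 (shut) to 1.0 (fully open).
Only numpy, scipy, OpenCV 4.12 (cv2) and the standard library are available. Lean on these libraries where they do the work, as an engineer would, in place of code of your own. Each camera call takes 0.05 s, during which the arm holds its last target. There are 200 camera calls.

## Working session

There is one attempt and no reset: what is moved stays moved. The work goes in short steps, Python scripts to look and compute and a tool call to move; the robot and the scene stay as the last step left them, time stands still between calls to the robot, and variables do not carry over. Pictures are saved under pics/ and viewed, about 8 in all and at most 12, crops included, and the job is handed in when it is done.

Besides the shell and the picture viewer there is one more tool, called after "Call:" by a JSON object that holds its "method" and its "body", one argument or row to a line. jog_arm: Moves the arm, as the interface text tells. Its arguments: {"type":"object","properties":{"commands":{"type":"array"},"grip_force":{"type":"number"}},"required":["commands"]}

```bash
mkdir -p pics
cat > h.py <<'E'
import numpy as np, cv2
from station import robot
from scipy.spatial.transform import Rotation as R
def snap(n,tag):
    im,d=robot.snapshot(n); np.savez(f'{tag}.npz',im=im,d=d); cv2.imwrite(f'pics/{tag}.png',im); return im,d
def ray(n,px):
    p=robot.camera_params(n); K=np.array([[p['fx'],0,p['cx']],[0,p['fy'],p['cy']],[0,0,1]])
    u=cv2.undistortPoints(np.array(px,float).reshape(-1,1,2),K,np.array(p['dist'],float))[:,0]
    r=np.c_[u[:,0],-u[:,1],-np.ones(len(u))]
    M=np.array(p['rotation']); M=M if M.shape==(3,3) else R.from_quat(M).as_matrix()
    return np.array(p['position']),r@M.T
def atz(n,px,z):
    c,r=ray(n,px); return c+r*((np.asarray(z)-c[2])/r[:,2])[:,None]
def dep(n,d,px):
    c,r=ray(n,px); px=np.array(px,int).reshape(-1,2); return c+r*d[px[:,1],px[:,0]][:,None]
def crop(im,x0,y0,x1,y1,f,tag):
    cv2.imwrite(f'pics/{tag}.png',cv2.resize(im[y0:y1,x0:x1],None,fx=f,fy=f,interpolation=cv2.INTER_CUBIC))
E
python3 - <<'E'
from h import *
for n in('top','scene'):
    snap(n,n+'1'); print(robot.camera_params(n))
print(robot.get_obs())
E
```

```text
{'fx': 559.4941304314289, 'fy': 559.4941304314289, 'cx': 313.5561773039622, 'cy': 234.98838094753708, 'dist': array([0.02364689, 0.        , 0.        , 0.        , 0.        ]), 'position': array([ 0.32811763, -0.04059062,  1.34664778]), 'rotation': array([ 0.16144142,  0.00555494, -1.5523918 ])}
{'fx': 605.2904697618577, 'fy': 605.2904697618577, 'cx': 330.15398801359544, 'cy': 241.24710486521482, 'dist': array([-0.18219869,  0.        ,  0.        ,  0.        ,  0.        ]), 'position': array([1.17890039, 0.91847018, 0.87987386]), 'rotation': array([0.97019586, 0.01108209, 2.55485557])}
{'clock': 0.1, 'q': array([ 1.09268620e+00,  2.63474029e-01, -4.88287291e-02,  1.25941010e+00,
        2.46083448e-05,  1.41548873e+00]), 'joint_vel': array([ 0.00038837, -0.00039958,  0.0014592 ,  0.00034989, -0.00124541,
        0.0017957 ]), 'joint_torque': array([ 3.15236481e-03, -6.38577175e+01,  3.85063004e+01,  9.97890806e-03,
       -1.62061710e-04, -1.93790072e-05]), 'tcp_pos': array([0.16644972, 0.49769712, 0.25589015]), 'orientation': array([-3.14069096e+00, -1.66084970e-04,  2.81879004e+00]), 'wrist_force': array([0.51817419, 0.5757911 , 0.08449719]), 'wrist_torque': array([ 0.02340237, -0.0255296 , -0.0238575 ]), 'opening': 1.0015082098432828}
```

Rotation is rpy.

```bash
sed -i "s/M=np.array(p\['rotation'\]).*/M=R.from_euler('xyz',p['rotation']).as_matrix()/" h.py
```

```text
(no output)
```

View pics/top1.png

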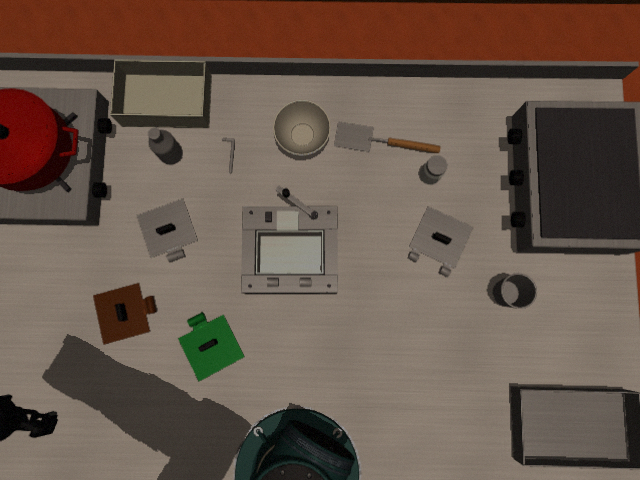

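View pics/scene1.png

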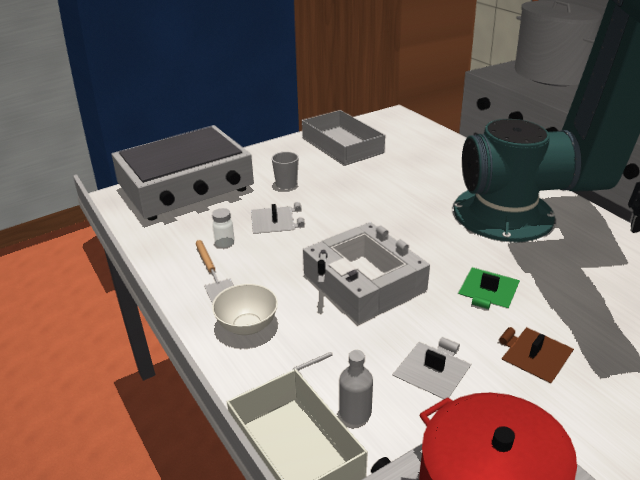

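In the top view the stainless lids are at (168,229), with one knuckle at (176,255), and at (441,238), with two knuckles at (413,256) and (445,269). The brown and green ones are excluded. The bin is at (290,250), its knuckles at (273,282) and (306,282), and the open latch at (285,192)-(314,215). The left lid fits, so I'll confirm it in a crop.

Run:
```python
from h import *
im=np.load('top1.npz')['im']; crop(im,130,175,350,305,3.6,'crop1')
```

```text
(no output)
```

View pics/crop1.png

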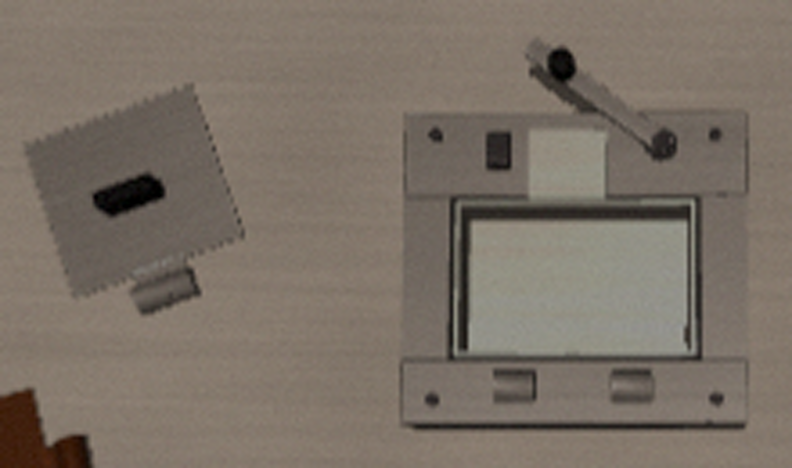

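The crop shows a single knuckle at crop (166,290), so this is the flap. The latch pivot is at (663,145), the knob top at (561,63) and the bin's knuckles at (514,386) and (632,386).

```bash
cat > m.py <<'E'
from h import *
def c2p(c,x0=130,y0=175,f=3.6): return (np.array(c,float)+.5)/f-.5+[x0,y0]
def fit(M,W):
    M=np.array(M,float);W=W[:,:2];mc,wc=M.mean(0),W.mean(0);a=M-mc;b=W-wc
    th=np.arctan2((a[:,0]*b[:,1]-a[:,1]*b[:,0]).sum(),(a*b).sum())
    r=np.array([[np.cos(th),-np.sin(th)],[np.sin(th),np.cos(th)]]); t=wc-r@mc
    return t,th,np.linalg.norm(M@r.T+t-W,axis=1)
E
python3 - <<'E'
from m import *
d=np.load('top1.npz')['d']
B=atz('top',c2p([(404,112),(747,110),(747,425),(402,425)]),.075)
t,th,e=fit([(.1,.11),(.1,-.11),(-.1,-.11),(-.1,.11)],B);print('bin',t,th,e)
r=np.array([[np.cos(th),-np.sin(th)],[np.sin(th),np.cos(th)]])
F=atz('top',c2p([(24,143),(190,84),(245,237),(77,298)]),.003)
tf,tfh,e=fit([(.06,.06),(.06,-.06),(-.052,-.06),(-.052,.06)],F);print('flap',tf,tfh,e)
K=atz('top',c2p([(561,63),(663,145),(514,386),(632,386),(129,194),(166,290)]),[.118,.09,.1,.1,.039,.02])
print(K); print('bin local',(K[:4,:2]-t)@r)
r2=np.array([[np.cos(tfh),-np.sin(tfh)],[np.sin(tfh),np.cos(tfh)]]);print('flap local',(K[4:,:2]-tf)@r2)
print(dep('top',d,c2p([(561,63),(440,250),(500,100),(129,194),(120,250),(166,288),(514,386)])))
E
```

```text
bin [0.5026263  0.02521311] 0.0213305277744172 [0.00103645 0.00127552 0.00190716 0.00166673]
flap [0.55553478 0.32731922] 0.3797846462937959 [0.00129172 0.00126426 0.00115209 0.00118204]
[[ 0.62475634  0.03498786  0.118     ]
 [ 0.57916465 -0.02955877  0.09      ]
 [ 0.42361925  0.05974613  0.1       ]
 [ 0.42491856 -0.01325769  0.1       ]
 [ 0.55029056  0.32209824  0.039     ]
 [ 0.48936206  0.29891858  0.02      ]]
bin local [[ 0.12231074  0.00716762]
 [ 0.07535272 -0.05639191]
 [-0.07825253  0.03621029]
 [-0.0785106  -0.03680463]]
flap local [[-0.00680606 -0.00290482]
 [-0.07198625 -0.00184535]]
[[0.62386503 0.03476077 0.12169172]
 [0.51176202 0.11191387 0.07253645]
 [0.62622848 0.08314717 0.00154679]
 [0.55018452 0.32192512 0.03962417]
 [0.51708072 0.33393245 0.00967172]
 [0.49093581 0.29949454 0.01805485]
 [0.42328174 0.05939153 0.10440571]]
```

```bash
cat > go.py <<'E'
from h import *
BT=np.array([.5026,.0252]);BY=.0213
def bl(x,y): c,s=np.cos(BY),np.sin(BY); return BT+[c*x-s*y,s*x+c*y]
def goto(pts):
    o=robot.get_obs(); M=R.from_euler('xyz',o['orientation'])
    print('t',o['clock'],'tcp',o['tcp_pos'].round(4),'rpy',o['orientation'].round(4),'F',o['wrist_force'].round(1),'open',round(o['opening'],3))
    for x,y,z,yaw in pts:
        T=R.from_euler('xyz',[np.pi,0,yaw])
        print((M.inv().apply(np.array([x,y,z])-o['tcp_pos'])).round(4),(M.inv()*T).as_rotvec(degrees=True).round(2))
E
python3 - <<'E'
from go import *
Y=np.pi/2+BY
p=[(*bl(.165,.005),.22,Y),(*bl(.165,.005),.124,Y)]
for k in (.62,.4,.2,0,-.03): p.append((*bl(.078+.078*np.sin(k)+.0225,-.055+.078*np.cos(k)),.124,Y))
print(np.round(p,4)); goto(p)
E
```

```text
[[0.6675 0.0337 0.22   1.5921]
 [0.6675 0.0337 0.124  1.5921]
 [0.6482 0.0368 0.124  1.5921]
 [0.6331 0.0448 0.124  1.5921]
 [0.6181 0.0491 0.124  1.5921]
 [0.6026 0.0503 0.124  1.5921]
 [0.6002 0.0503 0.124  1.5921]]
t 0.1 tcp [0.1664 0.4977 0.2559] rpy [-3.1407e+00 -2.0000e-04  2.8188e+00] F [0.5 0.6 0.1] open 1.002
[-0.6223 -0.2811  0.036 ] [-5.000e-02  2.000e-02  7.028e+01]
[-0.6223 -0.281   0.132 ] [-5.000e-02  2.000e-02  7.028e+01]
[-0.6031 -0.2842  0.132 ] [-5.000e-02  2.000e-02  7.028e+01]
[-0.5862 -0.2813  0.132 ] [-5.000e-02  2.000e-02  7.028e+01]
[-0.5707 -0.282   0.132 ] [-5.000e-02  2.000e-02  7.028e+01]
[-0.5555 -0.2858  0.1321] [-5.000e-02  2.000e-02  7.028e+01]
[-0.5534 -0.2866  0.1321] [-5.000e-02  2.000e-02  7.028e+01]
```

Call:
{"method": "jog_arm", "body": {
  "commands": [-0.622, -0.281, 0.01, 0, 0, 70.3, 1, -0.622, -0.281, 0.01, 0, 0, 70.3, 1, -0.622, -0.281, 0.01, 0, 0, 70.3, 1, -0.622, -0.281, 0.01, 0, 0, 70.3, 1, -0.622, -0.281, 0.01, 0, 0, 70.3, 1, -0.622, -0.281, 0.01, 0, 0, 70.3, 1, -0.622, -0.281, 0.01, 0, 0, 70.3, 1, -0.622, -0.281, 0.01, 0, 0, 70.3, 1, -0.622, -0.281, 0.01, 0, 0, 70.3, 1, -0.622, -0.281, 0.01, 0, 0, 70.3, 1],
  "grip_force": 40
}}

```text
clock: 1.35
tcp_pos: [0.6262, 0.0715, 0.2468]
orientation: [-3.141, -0.0, 1.592]
wrist_force: [1.1, 0.7, -0.5]
opening: 0.003
```

Run:
```python
from go import *
goto([(.6675,.0337,.22,1.5921)])
```

```text
t 1.35 tcp [0.6262 0.0715 0.2468] rpy [-3.1412e+00 -1.0000e-04  1.5916e+00] F [ 1.1  0.7 -0.5] open 0.003
[-0.0387  0.0405  0.0268] [-0.02 -0.01 -0.03]
```

Call:
{"method": "jog_arm", "body": {
  "commands": [-0.039, 0.04, 0.02, 0, 0, 0, 1, -0.039, 0.04, 0.02, 0, 0, 0, 1, -0.039, 0.04, 0.08, 0, 0, 0, 1, -0.039, 0.04, 0.122, 0, 0, 0, 1, -0.039, 0.04, 0.122, 0, 0, 0, 1]
}}

```text
clock: 1.98
tcp_pos: [0.6637, 0.0357, 0.1229]
orientation: [-3.136, -0.001, 1.592]
wrist_force: [0.2, -0.6, -0.3]
opening: 0.001
```

Run:
```python
from go import *
p=[]
for k in (.62,.4,.2,0,-.03): p.append((*bl(.078+.078*np.sin(k)+.0225,-.055+.078*np.cos(k)),.124,np.pi/2+BY))
goto(p)
```

```text
t 1.975 tcp [0.6637 0.0357 0.1229] rpy [-3.1362e+00 -6.0000e-04  1.5923e+00] F [ 0.2 -0.6 -0.3] open 0.001
[ 0.0014 -0.0155 -0.001 ] [-0.31 -0.03  0.01]
[ 0.0098 -0.0305 -0.0009] [-0.31 -0.03  0.01]
[ 0.0144 -0.0453 -0.0009] [-0.31 -0.03  0.01]
[ 0.0159 -0.0608 -0.0008] [-0.31 -0.03  0.01]
[ 0.0159 -0.0632 -0.0008] [-0.31 -0.03  0.01]
```

Call:
{"method": "jog_arm", "body": {
  "commands": [0.001, -0.018, 0, 0, 0, 0, 1, 0.008, -0.03, 0, 0, 0, 0, 1, 0.013, -0.041, 0, 0, 0, 0, 1, 0.016, -0.051, 0, 0, 0, 0, 1, 0.017, -0.06, 0, 0, 0, 0, 1, 0.017, -0.066, 0, 0, 0, 0, 1, 0.017, -0.068, 0, 0, 0, 0, 1, 0.017, -0.068, 0, 0, 0, 0, 1]
}}

```text
clock: 2.98
tcp_pos: [0.6003, 0.0508, 0.1257]
orientation: [3.136, -0.001, 1.592]
wrist_force: [18.5, 3.7, -7.3]
opening: -0.001
```

Run:
```python
from go import *
goto([(*bl(.1005,.023),.124,np.pi/2+BY)])
```

```text
t 2.975 tcp [0.6003 0.0508 0.1257] rpy [ 3.1357e+00 -8.0000e-04  1.5918e+00] F [18.5  3.7 -7.3] open -0.001
[-0.0005  0.0022  0.0017] [ 0.34 -0.05 -0.02]
```

Call:
{"method": "jog_arm", "body": {
  "commands": [0, 0.03, 0, 0, 0, 0, 1, 0, 0.04, -0.02, 0, 0, 0, 1, 0, 0.04, -0.08, 0, 0, 0, 1, 0, 0.04, -0.12, 0, 0, 0, 1]
}}

```text
clock: 3.48
tcp_pos: [0.6375, 0.0512, 0.2473]
orientation: [3.141, 0.0, 1.592]
wrist_force: [1.2, -0.3, -0.5]
opening: 0.001
```

Run:
```python
from go import *
goto([(.5517,.325,.14,np.pi/2+.38),(.5517,.325,.034,np.pi/2+.38)])
```

```text
t 3.475 tcp [0.6375 0.0512 0.2473] rpy [3.1407e+00 3.0000e-04 1.5916e+00] F [ 1.2 -0.3 -0.5] open 0.001
[ 0.2755 -0.0802  0.1071] [ 5.000e-02  2.000e-02 -2.058e+01]
[ 0.2755 -0.0803  0.2131] [ 5.000e-02  2.000e-02 -2.058e+01]
```

Call:
{"method": "jog_arm", "body": {
  "commands": [0.275, -0.08, 0, 0, 0, -20.6, 0.2, 0.275, -0.08, 0, 0, 0, -20.6, 0.2, 0.275, -0.08, 0, 0, 0, -20.6, 0.2, 0.275, -0.08, 0.03, 0, 0, -20.6, 0.2, 0.275, -0.08, 0.08, 0, 0, -20.6, 0.2, 0.275, -0.08, 0.1, 0, 0, -20.6, 0.2, 0.275, -0.08, 0.1, 0, 0, -20.6, 0.2, 0.275, -0.08, 0.1, 0, 0, -20.6, 0.2]
}}

```text
clock: 4.47
tcp_pos: [0.5524, 0.3244, 0.1464]
orientation: [3.14, 0.0, 1.951]
wrist_force: [1.0, 0.1, 0.5]
opening: 0.401
```

Run:
```python
from go import *
im,d=snap('top','top2'); im2,d2=snap('scene','scene2')
a=cv2.resize(im[195:300,230:345],None,fx=4.5,fy=4.5,interpolation=cv2.INTER_CUBIC)
b=cv2.resize(im2[320:420,380:480],(0,0),fx=2.8,fy=2.8,interpolation=cv2.INTER_CUBIC)
b=cv2.copyMakeBorder(b,0,a.shape[0]-b.shape[0],0,0,cv2.BORDER_CONSTANT)
cv2.imwrite('pics/crop2.png',np.hstack([a,b]))
goto([(.5517,.325,.034,np.pi/2+.38)])
```

```text
t 4.575 tcp [0.5527 0.3244 0.1467] rpy [3.1393 0.     1.9505] F [-0.2  0.3  0.1] open 0.4
[ 0.001  -0.001   0.1127] [ 0.13  0.   -0.02]
```

View pics/crop2.png

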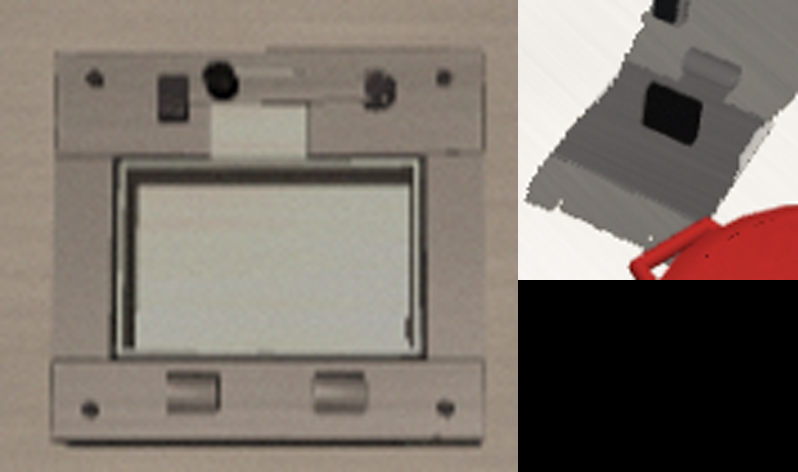

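Run:
```python
from m import *
from go import *
def c(p): return c2p(p,230,195,4.5)
B=atz('top',c([(57,52),(484,50),(483,440),(52,438)]),.075)
t,th,e=fit([(.1,.11),(.1,-.11),(-.1,-.11),(-.1,.11)],B);print(t,th,e)
K=atz('top',c([(220,80),(379,90),(192,392),(341,392),(174,98)]),[.118,.09,.1,.1,.091])
r=np.array([[np.cos(BY),-np.sin(BY)],[np.sin(BY),np.cos(BY)]])
L=(K[:,:2]-BT)@r; print(L, 'ang',np.arctan2(*(L[0]-L[1])), 'abs',np.arctan2(*(L[0]-[.078,-.055])))
```

```text
[0.50266232 0.02514927] 0.0176879601343804 [0.00074508 0.00032243 0.00154819 0.00168415]
[[ 0.07586656  0.02257107]
 [ 0.07609355 -0.05644276]
 [-0.0779168   0.03653273]
 [-0.0781753  -0.03722769]
 [ 0.07215997  0.04774525]] ang -0.0028728399169464834 abs -0.027496120496781552
```

Call:
{"method": "jog_arm", "body": {
  "commands": [0.001, -0.001, 0.05, 0, 0, 0, 0.2, 0.001, -0.001, 0.09, 0, 0, 0, 0.2, 0.001, -0.001, 0.115, 0, 0, 0, 0.2, 0.001, -0.001, 0.115, 0, 0, 0, 0.2, 0.001, -0.001, 0.115, 0, 0, 0, 0.2]
}}

```text
clock: 5.2
tcp_pos: [0.5513, 0.3253, 0.0316]
orientation: [3.14, -0.0, 1.951]
wrist_force: [-0.2, 0.5, -0.3]
opening: 0.399
```

Call:
{"method": "jog_arm", "body": {
  "commands": [0, 0, -0.002, 0, 0, 0, 1, 0, 0, -0.002, 0, 0, 0, 1, 0, 0, -0.002, 0, 0, 0, 1, 0, 0, -0.002, 0, 0, 0, 1, 0, 0, -0.002, 0, 0, 0, 1, 0, 0, -0.002, 0, 0, 0, 1],
  "grip_force": 80
}}

```text
clock: 5.95
tcp_pos: [0.5512, 0.3255, 0.0338]
orientation: [3.139, 0.0, 1.951]
wrist_force: [-0.7, -1.7, 10.4]
opening: 0.127
```

Call:
{"method": "jog_arm", "body": {
  "commands": [0, 0, -0.03, 0, 0, 0, 1, 0, 0, -0.08, 0, 0, 0, 1, 0, 0, -0.13, 0, 0, 0, 1, 0, 0, -0.17, 0, 0, 0, 1, 0, 0, -0.17, 0, 0, 0, 1, 0, 0, -0.17, 0, 0, 0, 1]
}}

```text
clock: 6.7
tcp_pos: [0.55, 0.3251, 0.2013]
orientation: [-3.141, 0.0, 1.951]
wrist_force: [0.1, 0.1, -3.4]
opening: 0.123
```

Run:
```python
from go import *
im,d=snap('top','top3'); im2,d2=snap('scene','scene3')
cv2.imwrite('pics/crop3.png',np.hstack([cv2.resize(im[180:300,110:230],(400,400),interpolation=cv2.INTER_CUBIC),cv2.resize(im2[250:450,350:550],(400,400),interpolation=cv2.INTER_CUBIC)]))
# lid origin estimate: lid center; grip assumed at lid (-3,0,24) relative TCP
Y=np.pi/2+BY
g=bl(-.078+.067,0)
print(g); goto([(*g,.21,Y),(*g,.120,Y)])
```

```text
[0.4916025  0.02496572]
t 6.8 tcp [0.5498 0.325  0.2007] rpy [-3.1392  0.      1.9514] F [-0.8 -0.7 -2.8] open 0.126
[-0.257  -0.1655 -0.0089] [-0.13  0.03 20.58]
[-0.257  -0.1653  0.0811] [-0.13  0.03 20.58]
```

View pics/crop3.png

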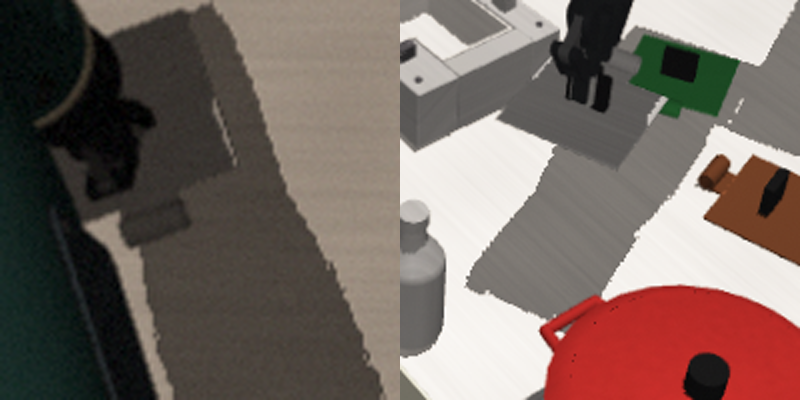

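Call:
{"method": "jog_arm", "body": {
  "commands": [-0.05, -0.03, -0.009, 0, 0, 4, 1, -0.1, -0.065, -0.009, 0, 0, 8, 1, -0.15, -0.1, -0.009, 0, 0, 12, 1, -0.2, -0.13, -0.009, 0, 0, 16, 1, -0.23, -0.15, -0.009, 0, 0, 19, 1, -0.25, -0.162, -0.009, 0, 0, 20.5, 1, -0.257, -0.166, -0.009, 0, 0, 20.5, 1, -0.257, -0.166, 0.02, 0, 0, 20.5, 1, -0.257, -0.166, 0.045, 0, 0, 20.5, 1, -0.257, -0.166, 0.045, 0, 0, 20.5, 1]
}}

```text
clock: 8.05
tcp_pos: [0.4906, 0.0257, 0.1556]
orientation: [-3.138, -0.001, 1.595]
wrist_force: [0.7, 0.7, -3.2]
opening: 0.128
```

Run:
```python
from go import *
im,d=snap('top','top4'); im2,d2=snap('scene','scene4')
cv2.imwrite('pics/crop4.png',np.hstack([cv2.resize(im[195:315,230:350],(400,400),interpolation=cv2.INTER_CUBIC),cv2.resize(im2[180:320,300:440],(400,400),interpolation=cv2.INTER_CUBIC)]))
goto([(*bl(-.011,0),.1168,np.pi/2+BY)])
```

```text
t 8.15 tcp [0.4919 0.0254 0.1575] rpy [-3.1414e+00 -1.0000e-04  1.5944e+00] F [ 0.8 -0.6 -1.7] open 0.126
[-0.0004 -0.0003  0.0407] [-0.01 -0.01  0.13]
```

View pics/crop4.png

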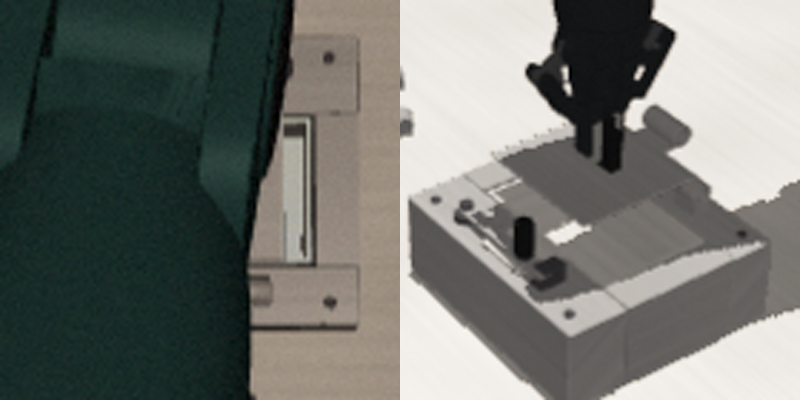

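The top view is blocked by the arm. The scene view shows the lid level above the bin, with its knuckle to the upper right at about (533,224) full-picture, so I'll measure there in an enlarged crop.

Run:
```python
from go import *
im=np.load('scene4.npz')['im']; im=np.clip(im.astype(float)*1.3,0,255).astype(np.uint8); crop(im,300,208,440,312,5.7,'crop5')
```

```text
(no output)
```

View pics/crop5.png

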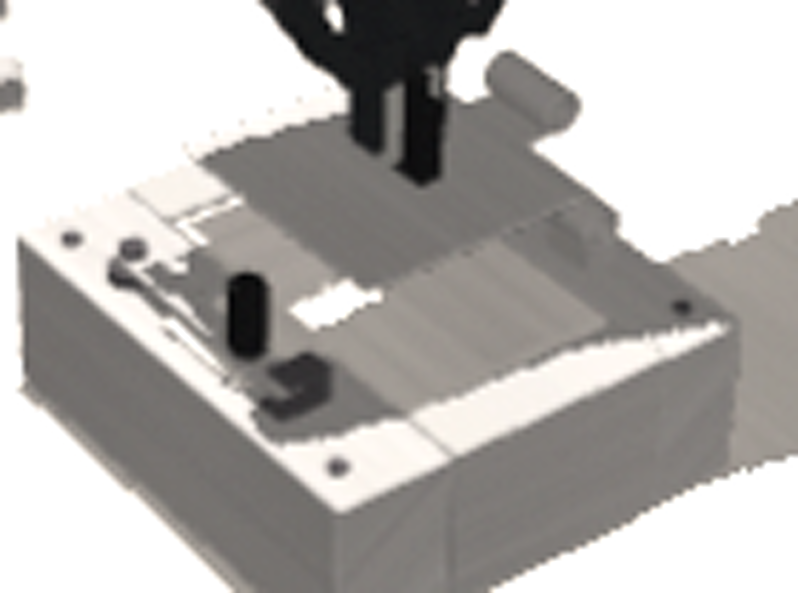

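```bash
cat > lidfit.py <<'E'
from m import *
from go import *
from scipy.optimize import least_squares
def proj(n,P):
    p=robot.camera_params(n); K=np.array([[p['fx'],0,p['cx']],[0,p['fy'],p['cy']],[0,0,1]])
    M=R.from_euler('xyz',p['rotation']).as_matrix(); c=(np.asarray(P)-p['position'])@M*[1,-1,-1]
    return cv2.projectPoints(c,np.zeros(3),np.zeros(3),K,np.array(p['dist'],float))[0][:,0]
def pose(v,m):
    c,s=np.cos(v[3]),np.sin(v[3]); m=np.array(m,float); return np.c_[c*m[:,0]-s*m[:,1]+v[0],s*m[:,0]+c*m[:,1]+v[1],m[:,2]+v[2]]
def solve(m,px,v0,fixz=False):
    f=lambda v:(proj('scene',pose(v if not fixz else [v[0],v[1],0,v[3]],m))-px).ravel()
    r=least_squares(f,v0); return r.x,f(r.x).reshape(-1,2).round(1).tolist()
BC=[(.1,.11,.075),(.1,-.11,.075),(-.1,.11,.075)]
LC=[(.06,-.06,.003),(.06,.06,.003),(-.052,.06,.003),(-.07,0,.010)]
def report(bp,lp):
    b,eb=solve(BC,bp,[.5026,.0252,0,.0213],True); l,el=solve(LC,lp,[.4946,.0252,.1237,.0213])
    print('bin',b[[0,1,3]].round(4),eb); print('lid',l.round(4),el)
    a=pose(l,[(-.07,0,.01)])[0]; c,s=np.cos(b[3]),np.sin(b[3]); d=a[:2]-b[:2]
    print('lid axis in bin',np.round([c*d[0]+s*d[1],-s*d[0]+c*d[1],a[2]],4),'target -.078 0 .093; dyaw deg',np.degrees(l[3]-b[3]).round(2))
E
python3 - <<'E'
from lidfit import *
q=lambda p:c2p(p,300,208,5.7)
report(q([(340,513),(20,237),(737,322)]),q([(195,157),(375,285),(617,218),(534,92)]))
d=np.load('scene4.npz')['d']
P=dep('scene',d,q([(300,180),(380,250),(500,180),(560,200),(400,475),(600,380)])); print(P.round(4))
ys,xs=np.mgrid[234:252,353:395]; W=dep('scene',d,np.c_[xs.ravel(),ys.ravel()]); W=W[(abs(W[:,2]-.127)<.015)]
print(len(W),np.linalg.lstsq(np.c_[W[:,:2]-[.495,.025],np.ones(len(W))],W[:,2],rcond=None)[0], robot.get_obs()['tcp_pos'])
E
```

```text
bin [0.5038 0.0296 0.0236] [[-0.1, 0.3], [-1.4, -0.8], [1.5, -0.0]]
lid [0.4881 0.0291 0.1158 0.0138] [[-0.2, -0.8], [0.3, 2.3], [-1.9, -3.2], [1.8, 1.7]]
lid axis in bin [-0.0857  0.0005  0.1258] target -.078 0 .093; dyaw deg -0.56
[[1.1789 0.9185 0.8799]
 [0.5326 0.0718 0.1243]
 [0.4659 0.0601 0.124 ]
 [0.4542 0.0829 0.123 ]
 [0.5677 0.1339 0.0727]
 [0.471  0.1323 0.0738]]
715 [-0.00150544 -0.01034793  0.12616002] [0.49190588 0.02540497 0.15749857]
```

```bash
cat > seg.py <<'E'
from lidfit import *
def seg(tag,zlid):
    d=np.load(tag+'.npz')['d']; ys,xs=np.mgrid[190:320,290:450]; px=np.c_[xs.ravel(),ys.ravel()]
    W=dep('scene',d,px); ok=d[px[:,1],px[:,0]]>0; W=W[ok]
    c,s=np.cos(BY),np.sin(BY); L=np.c_[(W[:,:2]-BT)@np.array([[c,-s],[s,c]]),W[:,2]]
    rect=lambda S:cv2.minAreaRect((S[:,:2]*1000).astype(np.float32))
    lid=L[(abs(L[:,2]-zlid-.003)<.006)&(abs(L[:,0]-.0)<.2)&(abs(L[:,1])<.12)]
    pl=lid[lid[:,0]>-.066]
    pc=lambda a:(np.percentile(a,[.5,1,50,99,99.5])*1000).round(1)
    print('plate x',pc(pl[:,0]),'y',pc(pl[:,1]),len(pl)); print(rect(pl))
    kn=L[(L[:,2]>zlid)&(L[:,2]<zlid+.03)&(L[:,0]<-.066)&(L[:,0]>-.12)&(abs(L[:,1])<.05)]
    print('knuckle x',pc(kn[:,0]),'y',pc(kn[:,1]),'z',pc(kn[:,2]),len(kn))
    dk=L[(abs(L[:,2]-.0735)<.005)&(abs(L[:,0])<.13)&(abs(L[:,1])<.14)]
    print('deck x',pc(dk[:,0]),'y',pc(dk[:,1]),len(dk))
    return L
E
python3 - <<'E'
from seg import *
seg('scene4',.1237)
E
```

```text
plate x [-64.5 -62.8   7.2  52.   53.2] y [-53.9 -53.1  19.4  65.9  66.4] 1308
((-5.474903106689453, 5.848358154296875), (120.8645248413086, 124.82946014404297), 0.562224268913269)
knuckle x [-85.8 -85.7 -72.2 -66.3 -66.3] y [-15.  -14.3   9.3  27.2  28.7] z [123.8 124.1 136.  144.4 144.7] 155
deck x [-96.6 -95.2  45.8 100.9 101.4] y [-106.1 -103.    64.8  114.7  115.6] 2453
```

Bin-relative, after taking the common camera bias off the deck edges, x is right, y is about +1 mm and the height agrees within 1 mm. I'll lower it slowly.

Call:
{"method": "jog_arm", "body": {
  "commands": [-0.0015, 0, 0.006, 0, 0, 0.1, 1, -0.0015, 0, 0.012, 0, 0, 0.1, 1, -0.0015, 0, 0.018, 0, 0, 0.1, 1, -0.0015, 0, 0.024, 0, 0, 0.1, 1, -0.0015, 0, 0.03, 0, 0, 0.1, 1, -0.0015, 0, 0.035, 0, 0, 0.1, 1, -0.0015, 0, 0.038, 0, 0, 0.1, 1, -0.0015, 0, 0.04, 0, 0, 0.1, 1, -0.0015, 0, 0.04, 0, 0, 0.1, 1, -0.0015, 0, 0.04, 0, 0, 0.1, 1]
}}

```text
clock: 9.4
tcp_pos: [0.4919, 0.0235, 0.1173]
orientation: [3.141, 0.0, 1.592]
wrist_force: [-0.5, 0.1, -2.5]
opening: 0.12
```

Run:
```python
from seg import *
im,d=snap('scene','scene5'); goto([(*bl(-.011,0),.1168,np.pi/2+BY)])
L=seg('scene5',.083)
f=lambda m:(np.median(L[m][:,2])*1000).round(2)
print('deck z by region',f((abs(L[:,2]-.0735)<.004)&(L[:,0]>.06)&(L[:,0]<.095)&(abs(L[:,1])<.11)),f((abs(L[:,2]-.0735)<.004)&(L[:,1]>.09)&(L[:,0]<0)&(L[:,1]<.11)))
print('plate z', f((abs(L[:,2]-.086)<.006)&(L[:,0]<.048)&(L[:,0]>-.05)&(L[:,1]<.06)&(L[:,1]>-.05)))
im=np.clip(im.astype(float)*1.5,0,255).astype(np.uint8); crop(im,340,215,440,290,7.9,'crop6')
```

```text
t 9.45 tcp [0.4919 0.0235 0.1173] rpy [3.1413 0.     1.5918] F [-0.1  0.3 -2.6] open 0.131
[ 0.0015 -0.0003  0.0005] [ 0.01  0.   -0.01]
plate x [-64.2 -62.7  17.2  85.2  85.7] y [-57.4 -56.   16.3  63.4  64.5] 1536
((12.608039855957031, 3.9319610595703125), (156.21653747558594, 125.61067199707031), 0.5860195159912109)
knuckle x [-85.7 -85.  -71.4 -66.5 -66.2] y [-35.9 -34.8   9.8  49.4  49.8] z [ 83.3  83.5  97.3 104.2 104.5] 269
deck x [-96.8 -94.8  46.4 101.  101.5] y [-107.4 -105.3   64.6  114.8  115.4] 2452
deck z by region 74.13 74.15
plate z 85.58
```

View pics/crop6.png

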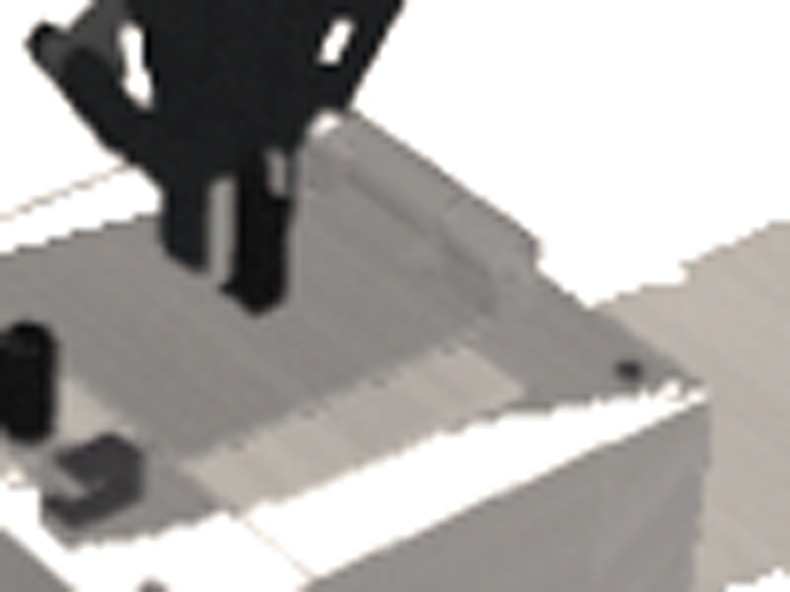

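The lid knuckle sits in line with the bin's near knuckle (crop ridge from (340,115) to (535,240)). I'll compare their tops and fronts directly in the depth map.

Run:
```python
from seg import *
L=seg('scene5',.083)
k=L[(L[:,2]>.08)&(L[:,2]<.11)&(L[:,0]<-.06)&(L[:,0]>-.1)&(L[:,1]>-.04)&(L[:,1]<.06)]
def circ(S):  # fit fixed-radius 10 mm tube in (x,z)
    S=S[S[:,2]>.09]; r=least_squares(lambda v:np.hypot(S[:,0]-v[0],S[:,2]-v[1])-.010,[-.078,.093],loss='soft_l1',f_scale=.001); return (r.x*1000).round(2),len(S),(abs(r.fun).mean()*1000).round(2)
for a,b in((.033,.05),(-.012,.022)): print(a,b,circ(k[(k[:,1]>a)&(k[:,1]<b)]))
for y in np.arange(-36,54,3)/1000.:
    S=k[abs(k[:,1]-y)<.0015]
    if len(S): print(round(y*1000),len(S),(S[:,2].max()*1000).round(1),(S[:,0].min()*1000).round(1),end=' | ')
```

```text
plate x [-64.2 -62.7  17.2  85.2  85.7] y [-57.4 -56.   16.3  63.4  64.5] 1536
((12.608039855957031, 3.9319610595703125), (156.21653747558594, 125.61067199707031), 0.5860195159912109)
knuckle x [-85.7 -85.  -71.4 -66.5 -66.2] y [-35.9 -34.8   9.8  49.4  49.8] z [ 83.3  83.5  97.3 104.2 104.5] 269
deck x [-96.8 -94.8  46.4 101.  101.5] y [-107.4 -105.3   64.6  114.8  115.4] 2452
0.033 0.05 (array([-75.42,  92.09]), 49, np.float64(1.69))
-0.012 0.022 (array([-77.83,  92.25]), 87, np.float64(1.66))
-36 4 88.2 -71.4 | -33 4 97.7 -74.7 | -30 11 101.1 -82.6 | -27 8 102.0 -84.9 | -24 10 99.7 -72.9 | -21 11 103.4 -84.7 | -18 9 103.3 -79.6 | -15 7 100.6 -75.0 | -12 13 104.1 -82.2 | -9 13 104.9 -81.6 | -6 14 103.9 -79.8 | -3 9 103.4 -82.1 | 0 11 103.6 -82.8 | 3 13 104.6 -79.9 | 6 15 102.9 -82.6 | 9 12 101.0 -88.3 | 12 14 103.8 -83.1 | 15 12 102.5 -82.0 | 18 15 104.2 -81.4 | 21 12 103.4 -81.8 | 24 10 104.3 -80.9 | 27 7 99.2 -75.1 | 30 4 102.4 -76.4 | 33 9 103.7 -77.0 | 36 5 103.7 -76.3 | 39 17 103.8 -79.3 | 42 18 103.1 -85.0 | 45 12 102.3 -86.0 | 48 18 103.9 -84.9 | 51 27 103.8 -86.1 |
```

Run:
```python
from seg import *
g=cv2.cvtColor(np.load('scene5.npz')['im'],cv2.COLOR_BGR2GRAY).astype(float)
def top(dx,dz,y0,y1):
    y,a=np.meshgrid(np.linspace(y0,y1,200),np.linspace(0,2*np.pi,180)); x=-.078+dx+.01*np.cos(a); z=.093+dz+.01*np.sin(a)
    w=BT+np.c_[np.cos(BY)*x.ravel()-np.sin(BY)*y.ravel(),np.sin(BY)*x.ravel()+np.cos(BY)*y.ravel()]
    p=proj('scene',np.c_[w,z.ravel()]); c=np.arange(370,420); m=np.full(50,np.nan)
    for i,u in enumerate(c):
        s=abs(p[:,0]-u)<.3
        if s.any(): m[i]=p[s,1].min()
    return m
lid,binn,lx,lz=top(0,0,-.02,.02),top(0,0,.024,.049),top(.002,0,-.02,.02),top(0,.002,-.02,.02)
for i,u in enumerate(range(370,420)):
    col=g[215:262,u]; th=.5*(col[:8].mean()+115) ; k=np.argmax(col<th); e=215+k-1+(col[k-1]-th)/(col[k-1]-col[k]+1e-9) if k else np.nan
    print(u,round(e,2),'lid',round(e-lid[i],2),'bin',round(e-binn[i],2),'dlid/2mm x',round(lx[i]-lid[i],2),'z',round(lz[i]-lid[i],2),'bg',round(col[:8].mean()),col[k+2])
```

```text
370 nan lid nan bin nan dlid/2mm x nan z nan bg 21 20.0
371 nan lid nan bin nan dlid/2mm x nan z nan bg 21 21.0
372 nan lid nan bin nan dlid/2mm x nan z nan bg 20 20.0
373 nan lid nan bin nan dlid/2mm x nan z nan bg 20 19.0
374 nan lid nan bin nan dlid/2mm x nan z nan bg 20 21.0
375 nan lid nan bin nan dlid/2mm x nan z nan bg 20 20.0
376 nan lid nan bin nan dlid/2mm x nan z nan bg 20 21.0
377 nan lid nan bin nan dlid/2mm x nan z nan bg 21 21.0
378 nan lid nan bin nan dlid/2mm x nan z nan bg 20 21.0
379 nan lid nan bin nan dlid/2mm x nan z nan bg 20 20.0
380 nan lid nan bin nan dlid/2mm x nan z nan bg 32 20.0
381 nan lid nan bin nan dlid/2mm x nan z nan bg 81 21.0
382 nan lid nan bin nan dlid/2mm x -1.58 z -0.33 bg 118 57.0
383 nan lid nan bin nan dlid/2mm x -0.55 z -0.72 bg 84 77.0
384 nan lid nan bin nan dlid/2mm x -0.17 z -0.62 bg 36 45.0
385 nan lid nan bin nan dlid/2mm x -0.06 z -0.72 bg 20 19.0
386 nan lid nan bin nan dlid/2mm x 0.18 z -0.72 bg 21 21.0
387 nan lid nan bin nan dlid/2mm x 0.33 z -0.72 bg 34 21.0
388 nan lid nan bin nan dlid/2mm x 0.66 z -0.75 bg 77 21.0
389 nan li
[... 1205 characters left out ...]
.72 dlid/2mm x nan z nan bg 232 137.0
409 249.27 lid nan bin nan dlid/2mm x nan z nan bg 232 92.0
410 249.77 lid nan bin nan dlid/2mm x nan z nan bg 232 92.0
411 250.75 lid nan bin nan dlid/2mm x nan z nan bg 232 91.0
412 251.35 lid nan bin nan dlid/2mm x nan z nan bg 232 91.0
413 252.24 lid nan bin nan dlid/2mm x nan z nan bg 232 92.0
414 252.81 lid nan bin nan dlid/2mm x nan z nan bg 232 92.0
415 252.61 lid nan bin nan dlid/2mm x nan z nan bg 232 93.0
416 252.46 lid nan bin nan dlid/2mm x nan z nan bg 231 96.0
417 251.82 lid nan bin nan dlid/2mm x nan z nan bg 232 117.0
418 251.47 lid nan bin nan dlid/2mm x nan z nan bg 232 122.0
419 251.47 lid nan bin nan dlid/2mm x nan z nan bg 232 121.0
```

The silhouette residuals are 0.59 px for the lid tube and 0.62 px for the bin tube, so the two are collinear to a few tenths of a millimetre. I'll trim 0.5 mm, let it settle, check and hand in.

Call:
{"method": "jog_arm", "body": {
  "commands": [0.0005, -0.0003, 0.0004, 0, 0, 0, 1, 0.0005, -0.0003, 0.0004, 0, 0, 0, 1, 0.0005, -0.0003, 0.0004, 0, 0, 0, 1, 0.0005, -0.0003, 0.0004, 0, 0, 0, 1]
}}

```text
clock: 9.95
tcp_pos: [0.4915, 0.024, 0.1167]
orientation: [3.142, 0.0, 1.592]
wrist_force: [0.2, 0.1, -2.8]
opening: 0.126
```

Run:
```python
from seg import *
snap('scene','scene6'); goto([(*bl(-.011,0),.1168,np.pi/2+BY)])
L=seg('scene6',.083)
P=L[(abs(L[:,2]-.086)<.006)&(L[:,0]<.048)&(L[:,0]>-.05)&(L[:,1]<.06)&(L[:,1]>-.05)]
print('plate z',np.median(P[:,2]),np.linalg.lstsq(np.c_[P[:,:2],np.ones(len(P))],P[:,2],rcond=None)[0])
K=L[(L[:,2]>.1)&(L[:,2]<.125)&(L[:,0]>.06)&(L[:,0]<.11)&(L[:,1]>0)&(L[:,1]<.06)]; print('knob',K.mean(0),'expect ~ .081 .028 with bias')
print(robot.job_done())
```

```text
t 10.0 tcp [0.4915 0.024  0.1167] rpy [3.1416 0.     1.5918] F [-0.5 -0.7 -2.8] open 0.129
[ 0.001   0.0001 -0.0001] [ 0.    0.   -0.01]
plate x [-64.5 -62.8  15.9  85.2  86. ] y [-56.5 -55.5  17.   64.2  64.9] 1535
((11.392486572265625, 3.1257858276367188), (124.86113739013672, 154.96749877929688), 89.49424743652344)
knuckle x [-85.4 -85.2 -71.1 -66.4 -66.3] y [-36.7 -34.    9.5  49.   49.2] z [ 83.1  83.2  96.6 104.3 104.6] 261
deck x [-97.1 -93.9  46.3 101.1 101.6] y [-106.3 -105.    63.8  115.1  115.5] 2484
plate z 0.08504378359127274 [-0.00302747  0.00147899  0.08506842]
knob [0.0808158  0.02943853 0.11127106] expect ~ .081 .028 with bias
the job is handed in; nothing more can be done
None
```

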